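# Gap two rail modules with a spacing gauge

## Task

Two modules sit loosely spread along the mounting rail of the sloping panel. With the spacing gauge, set the first module (green label) one spacer-block width from the black end stop, then step the gauge along and set the second module (red label) the same gap from the first: let the gauge sit over the module with its orange block on the end-stop side and draw the module along until the block meets its neighbour. Finish with both gaps set and the gauge standing upright on the bench, clear of the stand, leaving the other things on the bench where they are.

Things in the scene. Friction and masses are not known exactly. Their poses are not given: they have to be found in the camera images.
- panel: Light grey panel 130 x 290 mm on a fixed grey stand, sloping 30 degrees, low edge toward the robot. Origin: centre of its upper surface. x runs up the slope, y along the row to the end stop (robot's left), z is the outward normal, leaning 30 degrees toward the robot. A steel rail (35 mm wide, top 7.5 mm above the panel) runs along y at x = 0. Stand and panel end at y = +-0.145 m.
- stop_face (a point): Top middle of the black end stop's face that looks at the modules, at panel y = +0.120 m, 46 mm above the panel. The stop is fixed, 14 mm thick along y, 50 mm along x. Axes as the panel's.
- module_1 (a joint): Position of the first module along the rail (m): equals the gap between end stop and module 1; it grows away from the stop (towards panel -y). The module stays where left; sliding it takes about 5 N.
- module_2 (a joint): Position of the second module along the rail (m), growing away from the stop: the gap between modules 1 and 2 is this value minus that of module_1. Sliding it takes about 5 N. Both modules can only slide along the rail.
- module_1_top (a point): Centre of the flat top of module 1: grey housing with a green label and a black label on top, 36 mm along y; 62 mm along x in the lower part, 46 mm at the top; top 46 mm above the panel. Axes as the panel's.
- module_1_right (a point): Top edge of module 1's side away from the end stop (18 mm from its centre); axes as the panel's.
- module_2_top (a point): Centre of the flat top of module 2: same housing and size, with a red label instead of green; it is the farther one from the stop. Axes as the panel's.
- module_2_left (a point): Top edge of module 2's side that faces module 1 (18 mm from its centre); axes as the panel's.
- gauge: Loose spacing gauge, 0.2 kg, standing upright on two legs. Origin: at leg-tip level, below the handle's axis; z up, y along its length. Aluminium bar 36 mm (x) x 77 mm (y), z = 30 to 40 mm, joins the legs: an orange spacer block at +y and a steel dog at -y. Black handle over the origin, 30 mm (x) x 20 mm (y), z = 40 to 88 mm; grip it across y. Starts to the right of the stand.
- gauge_dog (a point): Inner edge of the tip of the gauge's dog, the 8 mm thick steel leg that draws the module along. Its inner face slants from y = -24.5 mm at the tip to -19.5 mm at the bar. A module has 8 mm play between the legs at the tips, 3 mm once the bar sits on its top; drawn by the dog until the block meets the neighbour, it leaves a gap of about 33 mm. Axes as the gauge's.
- gauge_block (a point): Centre of the underside of the gauge's orange spacer block: 36 mm (x) x 30 mm (y) x 30 mm high, from y = +19.5 to +49.5 mm in the gauge's frame. Axes as the gauge's.
- stamp: Bystander: round inspection stamp with red knob, 33 mm across, 62 mm tall; origin at the centre of its underside.
- loupe: Bystander: black eye loupe, 35 mm across, 30 mm tall; origin at the centre of its underside.
- spool: Bystander: solder reel with blue flanges, 62 mm across, 45 mm tall; origin at the centre of its underside.
- plug: Bystander: grey round connector plug lying down, 43 x 65 x 31 mm; origin at the centre of its underside.

How it is judged (in metres and radians):
On the way, in this order (a step that is already met when the one before it is completed fails the run):
1. the gauge's block is down between the end stop and module 1 (block's underside 5 to 30 mm above the panel), and that gap is set (28 to 38 mm) (value of joint module_1 between 0.028 and 0.038 m and x of gauge_block in the frame of panel between -0.03 and 0.03 m and z of gauge_block in the frame of panel between 0.005 and 0.03 m and y of gauge_block in the frame of stop_face between -0.04 and 0 m), for 0.2 s.
2. the gauge's block is down between modules 1 and 2 (block's underside 5 to 30 mm above the panel), and that gap is set (28 to 38 mm) (y of module_1_right in the frame of module_2_left between 0.028 and 0.038 m and x of gauge_block in the frame of panel between -0.03 and 0.03 m and z of gauge_block in the frame of panel between 0.005 and 0.03 m and y of gauge_block in the frame of module_2_left between 0 and 0.04 m), for 0.2 s.
At the end, for the whole second after the job is handed in: Both gaps (end stop to module 1, module 1 to module 2) are between 28 and 38 mm; the gauge stands upright (within about 7 degrees) and still on the bench top, released, not touching the stand (value of joint module_1 between 0.028 and 0.038 m and y of module_1_right in the frame of module_2_left between 0.028 and 0.038 m and height (world z) of gauge between -0.01 and 0.008 m and angle between gauge's own z axis and vertical below 0.12 rad and linear speed of gauge below 0.02 m/s and contact force between gauge and stand below 0.05 N).
It fails at once if the inspection stamp is moved more than 30 mm (distance of stamp from where it was at the start of the episode above 0.03 m).
It fails at once if the loupe is moved more than 30 mm (distance of loupe from where it was at the start of the episode above 0.03 m).
It fails at once if the solder reel is moved more than 30 mm (distance of spool from where it was at the start of the episode above 0.03 m).
It fails at once if the spare plug is moved more than 30 mm (distance of plug from where it was at the start of the episode above 0.03 m).
It also fails if it takes over 51 s, if anything falls off the work surface, if the arm or the gripper's body presses on something with over 40 N, if the wrist force passes 120 N, or if a joint passes its speed limit or range.

## Robot

A 6-joint arm with a two-finger parallel gripper is mounted at the origin on a cart in front of the work surface, level with it; the furniture and walls round the work are solid. World frame = base frame: x ahead of the robot, y to its left, z up, the work surface at z = 0. Lengths are in mm, angles in rad, forces in N, time in s.
With the tool pointing down it reaches from about 350 to 775 mm from the base axis. Payload 7.3 kg.
Tool frame: the origin (TCP) lies on the mounting face of the last link; the fingertips stand 178 mm ahead of it and the grasp point (between the pads) lies 159 mm ahead of it; z points along the fingers, y is the line along which they close (so a half turn about z gives the same grasp; the last joint's range is limited). The gripper opens to 92 mm and grips with 3 to 60 N. Pads are 19 mm wide; open, the fingers measure 130 mm over their backs; the gripper's body (75 mm by 190 mm) begins 47 mm behind the grasp point.
Start: joints at [1.174, 0.342, 1.524, -0, 1.275, -0.146], TCP at [130.272, 508.583, 404.741] pointing down, gripper open.
Joint ranges: [-2.53, 2.53], [-0.77, 2.02], [0.04, 2.7], [-1, 4.14], [0.28, 2.66], [-3.11, 3.11]. Speed limits (rad/s): [2.57, 2.57, 3.14, 3.14, 3.14, 3.14].

## Interface

Orientations are given as [roll, pitch, yaw] about the fixed x, y, z axes, in that order (R = Rz(yaw) Ry(pitch) Rx(roll)).
In Python, from plant import bot gives the robot as it stands.
- The arm moves only by the shell command python3 shift.py FILE, which reads ROWS from the file FILE. ROWS is one flat JSON list of numbers that holds 1 to 5 rows one after another, with no inner brackets; each row has 5 numbers: the finger opening in mm, then dx, dy, dz in mm, then a turn about the tool's z in rad; each row is the pose to reach, as a shift and turn from the pose commanded when the command began, along the tool's axes at that moment; what a row does not reach only later rows make up. A row lasts 1/8 s, in which the tool goes at most 62.5 mm and 0.188 rad, less where a joint would pass 70% of its speed; a pose out of reach is approached as far as the arm can. The fingers move at their own pace and stop on an object; the grip force is fixed at half the most. Time passes only in rows, so rows that do not move let the fingers close. It prints the time, the measured TCP pose, the force, the opening and the grip force at its end. Input that does not fit is refused with a message, and nothing moves.
- bot.get_obs(): the state, without advancing time (a new reading comes with each control period).
- bot.capture(name): name is "side" or "top" or "wrist"; returns a dict with "color" (384x512x3 uint8, red, green, blue), "K" (3x3 intrinsics, pixels), "R" (3x3) and "t" (3): a world point X has camera coordinates R X + t. Camera axes: x right, y down, z forward; pixel columns grow to the right and rows downward; lengths in mm; the calibration is good to about 2 mm. A picture is of the moment at which its call begins. There is no depth.
- bot.close_job(): hands the job in; it is judged then, once.
The state is a dict: "time": time; "joint_positions": joint angles; "dq": joint speeds; "tau": joint torques, N m; "tool_pos": TCP position; "tcp_rot": TCP orientation; "contact_force": force on the tool from outside, world axes, zero at the start; "moment": the same for the moment, N m; "grip_width": finger opening in mm; "finger_force": force on a finger pad.
Only numpy, scipy, OpenCV 4.12 (cv2) and the standard library are available. Lean on these libraries where they do the work, as an engineer would, in place of code of your own. Each camera call takes 0.05 s, during which the arm holds its last target. There are 200 camera calls.

## Working session

There is one attempt and no reset: what is moved stays moved. The work goes in short steps, Python scripts to look and compute and a shell command to move; the robot and the scene stay as the last step left them, time stands still between calls to the robot, and variables do not carry over. Pictures are saved under pics/ and viewed, at most 10 in all, crops included, and the job is handed in when it is done.

```bash
ls; mkdir -p pics; python3 - <<'E'
from plant import bot
import cv2,numpy as np
o=bot.get_obs();print({k:np.round(v,3).tolist() for k,v in o.items()})
for n in("side","top"):
    c=bot.capture(n);cv2.imwrite(f"pics/{n}0.png",cv2.resize(c["color"][:,:,::-1],(800,600),interpolation=cv2.INTER_CUBIC))
    np.savez(f"pics/{n}0.npz",**c);print(n,c["K"].round(1).tolist(),(-c["R"].T@c["t"]).round(0),c["R"].round(3).tolist())
E
```

```text
pics
plant.py
shift.py
{'time': 0.0, 'joint_positions': [1.174, 0.343, 1.525, -0.0, 1.275, -0.146], 'dq': [0.001, 0.001, 0.001, -0.001, -0.0, -0.0], 'tau': [0.001, -43.125, -24.422, 0.072, 0.056, -0.0], 'tool_pos': [130.221, 508.449, 404.048], 'tcp_rot': [-3.14, -0.0, 2.891], 'contact_force': [-0.307, 0.53, -0.666], 'moment': [0.001, -0.029, 0.027], 'finger_force': 0.0, 'grip_width': 91.815}
side [[385.0, 0.0, 260.3], [0.0, 385.0, 192.7], [0.0, 0.0, 1.0]] [ 460. -876.  672.] [[1.0, 0.005, -0.011], [-0.005, -0.581, -0.814], [-0.011, 0.814, -0.581]]
top [[369.9, 0.0, 253.9], [0.0, 369.9, 192.4], [0.0, 0.0, 1.0]] [ 203.  -73. 1185.] [[0.119, -0.993, 0.003], [-0.971, -0.117, -0.211], [0.21, 0.022, -0.978]]
```

View pics/side0.png

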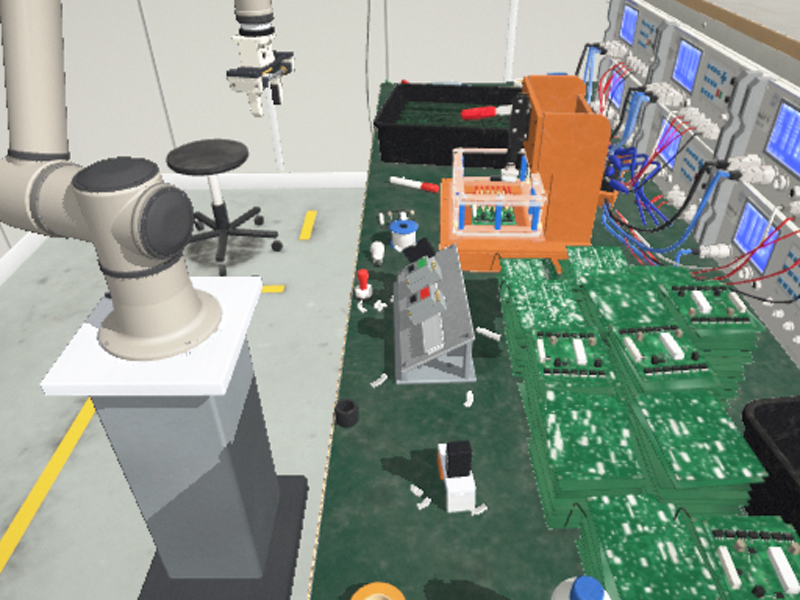

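View pics/top0.png

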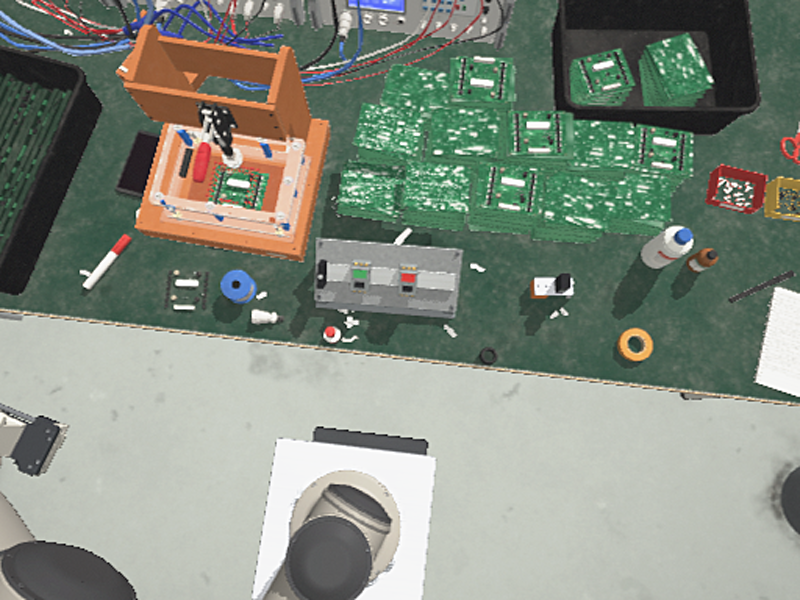

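Side view: the gauge is at about (455,478) and the panel at (435,315), both in 800-wide pixels. Top view: gauge (553,287), panel (388,277). Next I'll make enlarged crops.

```bash
cat > h.py <<'E'
import numpy as np,cv2
def tile(img,c0,r0,w,h,s):
    t=cv2.resize(img[r0:r0+h,c0:c0+w,::-1],None,fx=s,fy=s,interpolation=cv2.INTER_CUBIC)
    for c in range(-(-c0//10)*10,c0+w,10): 
        x=int((c-c0+.5)*s);cv2.line(t,(x,0),(x,8),(0,255,255),1);cv2.putText(t,str(c),(x+1,18),0,.3,(0,255,255),1)
    for r in range(-(-r0//10)*10,r0+h,10):
        y=int((r-r0+.5)*s);cv2.line(t,(0,y),(8,y),(0,255,255),1);cv2.putText(t,str(r),(10,y+3),0,.3,(0,255,255),1)
    return t
def tri(obs):  # [(cam,(u,v)),...] -> point, residual px
    A=[]
    for c,(u,v) in obs:
        P=c["K"]@np.c_[c["R"],c["t"]]; A+= [u*P[2]-P[0],v*P[2]-P[1]]
    A=np.array(A); X=np.linalg.lstsq(A[:,:3],-A[:,3],rcond=None)[0]
    return X,[np.round(proj(c,X)-np.array(p),1).tolist() for c,p in obs]
def proj(c,X):
    p=c["K"]@(c["R"]@np.asarray(X,float)+c["t"]); return p[:2]/p[2]
def onz(c,p,z):
    d=c["R"].T@np.linalg.inv(c["K"])@[p[0],p[1],1]; o=-c["R"].T@c["t"]; return o+d*(z-o[2])/d[2]
def Rp(r,p,y):
    from scipy.spatial.transform import Rotation as R; return R.from_euler("xyz",[r,p,y]).as_matrix()
E
python3 - <<'E'
from h import *
s=np.load("pics/side0.npz")["color"];t=np.load("pics/top0.npz")["color"]
im=np.zeros((600,800,3),np.uint8)
def put(a,x,y): im[y:y+a.shape[0],x:x+a.shape[1]]=a[:600-y,:800-x]
put(tile(s,248,152,60,95,6),0,0)
put(tile(t,198,148,102,60,4),362,0)
put(tile(s,270,275,40,60,5.5),362,245)
put(tile(t,335,168,36,32,6),584,245)
cv2.imwrite("pics/z0.png",im)
E
```

```text
(no output)
```

View pics/z0.png

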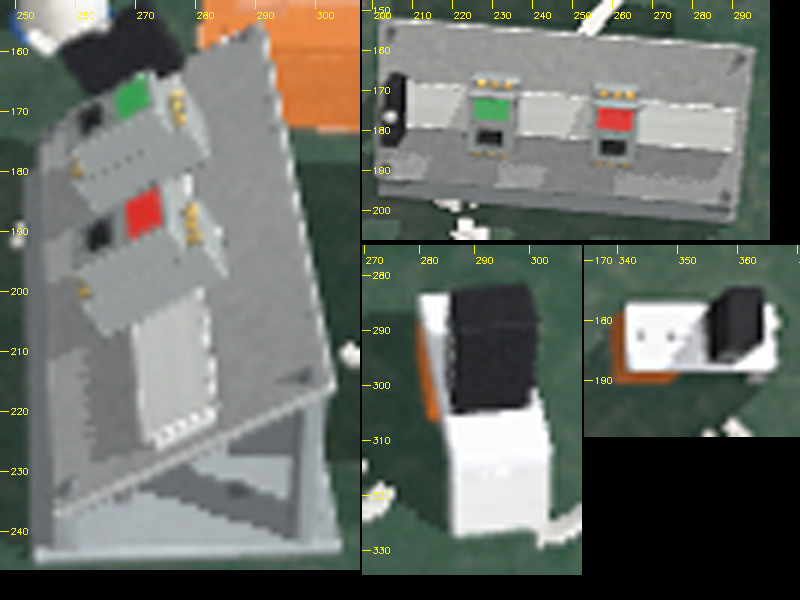

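The crop shows the panel corners, both labels, and the gauge's bar and handle top clearly, with the orange block on the left (+y) in the top view. I'll fit models to these points.

```bash
cat > fit.py <<'E'
from h import *
from scipy.optimize import least_squares
S=dict(np.load("pics/side0.npz"));T=dict(np.load("pics/top0.npz"))
def Rpan(yaw): return Rp(0,0,yaw)@Rp(0,-np.pi/6,0)
C=[(65,145),(65,-145),(-65,-145),(-65,145)]
ps=[(291.2,156.2),(303,215.3),(256.2,236.8),(253.8,174.8)]
pt=[(205,152),(295.8,159.3),(291.3,200),(201.3,193.3)]
for a,b in zip(ps,pt): X,r=tri([(S,a),(T,b)]);print(X.round(),r)
f=lambda q:np.concatenate([proj(c,q[:3]+Rpan(q[3])@[x,y,0])-p for c,P in((S,ps),(T,pt)) for (x,y),p in zip(C,P)])
r=least_squares(f,[450,0,80,0],loss="soft_l1",x_scale=[100,100,100,1]);q=r.x;print("panel",q.round(3),f(q).round(1))
R=Rpan(q[3])
for n,a,b in(("g1",(269.5,167.7),(229.75,174.75)),("b1",(262.5,171.3),(229.25,181.75)),("r2",(271.3,187),(260.75,177)),("b2",(264.2,190.8),(260,184.25))):
    X,rr=tri([(S,a),(T,b)]);print(n,X.round(),"panel",(R.T@(X-q[:3])).round(1),rr)
X,rr=tri([(S,(293.1,285.4)),(T,(362,177.8))]);print("handle top",X.round(),rr)
gp=[(T,(18,57.5-8,40),(341.3,177.2)),(T,(18,-27.5,40),(366.7,177.2)),(T,(-18,-27.5,40),(366.5,188.3)),(T,(-18,49.5,40),(341.7,188.3)),(T,(0,0,88),(362,177.8)),(S,(0,0,88),(293.1,285.4))]
g=lambda q:np.concatenate([proj(c,q[:3]+Rp(0,0,q[3])@x)-p for c,x,p in gp])
r=least_squares(g,[450,-300,0,0],x_scale=[100,100,100,1]);print("gauge",r.x.round(3),g(r.x).round(1))
E
python3 fit.py
```

```text
[542. 116.  97.] [[0.7, -0.3], [-0.0, 0.8]]
[ 553. -164.   97.] [[0.7, -0.2], [0.0, 0.6]]
[ 440. -168.   33.] [[0.1, -0.0], [0.0, 0.1]]
[428. 120.  29.] [[0.0, -0.0], [0.0, 0.0]]
panel [ 4.90544e+02 -2.23860e+01  6.35010e+01  3.80000e-02] [ 0.2 -1.5  0.4  0.6  0.1  1.   0.3 -0.8 -2.8  0.8  0.4  1.   0.5  0.2
 -0.3 -0.4]
g1 [476.  29. 111.] panel [13.1 52.2 46.9] [[0.7, -0.2], [0.0, 0.7]]
b1 [457.  29.  99.] panel [-9.2 52.6 46.7] [[0.7, -0.2], [0.0, 0.8]]
r2 [480. -64. 110.] panel [ 13.2 -41.   46.6] [[0.9, -0.3], [0.0, 0.9]]
b2 [461. -64.  99.] panel [ -9.1 -40.5  45.7] [[0.6, -0.2], [0.0, 0.6]]
handle top [ 518. -371.   91.] [[1.8, -0.5], [0.1, 1.3]]
gauge [ 5.17747e+02 -3.70707e+02  2.32900e+00  1.05000e-01] [ 0.5  0.1 -0.8  0.4  0.   0.3  0.5 -0.  -0.1  1.5  1.4 -0.5]
```

```bash
cat > rel.py <<'E'
import sys;from h import *;from plant import bot
# usage: rel.py gx gy gz yaw : shift in tool axes to put GRASP point at g (world), gauge-yaw (tool y = Rz(yaw) y)
o=bot.get_obs();R=Rp(*o["tcp_rot"]);gp=o["tool_pos"]+R@[0,0,159]
a=[float(v) for v in sys.argv[1:]]
w=np.arctan2(-R[0,1],R[1,1]);print("t",o["time"],"grasp",gp.round(1),"yaw",w.round(4),"F",np.round(o["contact_force"],1),"q",np.round(o["joint_positions"],2))
if a: print("shift",(R.T@(np.array(a[:3])-gp)).round(1),"turn",round(-(a[3]-w),3))
E
echo '[92,-370,-275,0,-0.355,92,-370,-275,0,-0.355,92,-370,-275,0,-0.355,92,-370,-275,0,-0.355,92,-370,-275,0,-0.355]' > rows.txt && python3 shift.py rows.txt; python3 rel.py 480 -150 240 0.105;python3 rel.py 518 -371 180 0.105
```

```text
time: 0.72
tool_pos: [320.6, 273.5, 404.7]
tcp_rot: [3.141, 0.0, -3.037]
contact_force: [0.6, -0.1, 0.8]
grip_width: 92.0
finger_force: 0.0
t 0.725 grasp [320.6 273.5 245.7] yaw 0.1046 F [ 0.6 -0.1  0.8] q [ 0.52  0.15  1.78  0.    1.21 -1.15]
shift [-114.3 -437.8    5.7] turn -0.0
t 0.725 grasp [320.6 273.5 245.7] yaw 0.1046 F [ 0.6 -0.1  0.8] q [ 0.52  0.15  1.78  0.    1.21 -1.15]
shift [-129.1 -661.6   65.6] turn -0.0
```

```bash
echo '[92,-126,-650,0,0,92,-126,-650,0,0,92,-126,-650,0,0,92,-126,-650,0,0,92,-126,-650,0,0]' > rows.txt && python3 shift.py rows.txt >/dev/null; python3 - <<'E'
from h import *;from plant import bot
c=bot.capture("wrist");np.savez("pics/w0.npz",**c)
E
python3 rel.py 510 -371 240 .105
```

```text
t 1.4 grasp [413.2 -32.5 245.8] yaw 0.0996 F [ 3.1 -5.7  1.3] q [-0.26  0.14  1.8  -0.    1.2  -1.93]
shift [ -62.6 -346.4    7.4] turn -0.005
```

```bash
echo '[92,-62,-330,0,0,92,-62,-330,0,0,92,-62,-330,0,0,92,-62,-330,0,0,92,-62,-330,0,0]' > rows.txt && python3 shift.py rows.txt >/dev/null;  echo '[92,-1,-12,0,0,92,-1,-12,0,0]' > rows.txt && python3 shift.py rows.txt >/dev/null; python3 - <<'E'
from h import *;from plant import bot
c=bot.capture("wrist");np.savez("pics/w1.npz",**c)
a=cv2.resize(c["color"],None,fx=.78,fy=.78);b=cv2.resize(np.load("pics/w0.npz")["color"],None,fx=.78,fy=.78)
np.set_printoptions(suppress=True)
im=np.hstack([tile(b,0,0,399,299,1),tile(a,0,0,399,299,1)]);cv2.imwrite("pics/w.png",im)
for n in("w0","w1"):
  d=np.load(f"pics/{n}.npz");print((-d["R"].T@d["t"]).round(1),d["R"].round(2).tolist())
E
python3 rel.py 518 -371 180 .105
```

```text
[344.6 -32.7 384.6] [[-0.1, 0.99, -0.0], [0.96, 0.1, 0.25], [0.25, 0.02, -0.97]]
[ 436.  -341.9  383.7] [[-0.1, 0.99, 0.0], [0.96, 0.1, 0.25], [0.24, 0.03, -0.97]]
t 2.325 grasp [ 502.2 -333.9  245.2] yaw 0.1043 F [0.4 0.7 0.2] q [-0.71  0.49  1.3   0.    1.36 -2.39]
shift [-11.9 -38.7  65.2] turn -0.001
```

View pics/w.png

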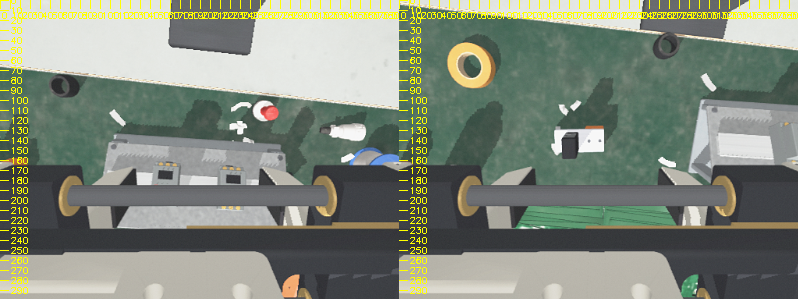

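The wrist pictures show the panel, modules, stamp, loupe and, on the right, the gauge at about (580,142). To check the fits, I'll overlay the fitted models on enlarged crops.

```bash
python3 - <<'E'
from h import *
W0=dict(np.load("pics/w0.npz"));W1=dict(np.load("pics/w1.npz"))
def ov(c,pts,c0,r0,w,h,s):
    t=tile(c["color"],c0,r0,w,h,s)
    for p in pts:
        u=proj(c,p);cv2.circle(t,tuple(np.int32((u-[c0-.5,r0-.5])*s)),2,(255,0,255),1)
    return t
g=np.array([518,-371,0]);Rg=Rp(0,0,.105)
G=[g+Rg@p for p in [(18,49.5,40),(18,-27.5,40),(-18,-27.5,40),(-18,49.5,40),(15,10,88),(15,-10,88),(-15,10,88),(-15,-10,88)]]
q=np.array([490.5,-22.4,63.5]);R=Rp(0,0,.038)@Rp(0,-np.pi/6,0)
P=[q+R@p for p in [(65,145,0),(65,-145,0),(-65,-145,0),(-65,145,0),(-25,120,46),(25,120,46)]+[(sx*23,y+sy*18,46) for sx in(-1,1) for sy in (-1,1) for y in (52.4,-40.8)]]
im=np.vstack([cv2.resize(ov(W1,G,185,150,90,65,6),(540,390)),np.zeros((0,540,3),np.uint8)])
b=ov(W0,P,125,165,265,100,3)
o=np.zeros((600,800,3),np.uint8);o[:300,:795]=b;o[300:600,:500]=ov(W1,G,190,150,83,50,6)[:,:500][:300];cv2.imwrite("pics/ov.png",o)
E
```

```text
Traceback (most recent call last):
ValueError: could not broadcast input array from shape (300,498,3) into shape (300,500,3)
```

```bash
cat > ov.py <<'E'
from h import *
def ov(c,pts,c0,r0,w,h,s):
    t=tile(c["color"],c0,r0,w,h,s)
    for p in pts:
        u=proj(c,p);cv2.circle(t,tuple(np.int32((u-[c0-.5,r0-.5])*s)),2,(255,0,255),1)
    return t
g=np.array([518,-371,0]);Rg=Rp(0,0,.105)
G=[g+Rg@p for p in [(18,49.5,40),(18,-27.5,40),(-18,-27.5,40),(-18,49.5,40),(15,10,88),(15,-10,88),(-15,10,88),(-15,-10,88)]]
q=np.array([490.5,-22.4,63.5]);R=Rp(0,0,.038)@Rp(0,-np.pi/6,0)
def pan(y1,y2): return [q+R@p for p in [(65,145,0),(65,-145,0),(-65,-145,0),(-65,145,0),(-25,120,46),(25,120,46)]+[(sx*23,y+sy*18,46) for sx in(-1,1) for sy in (-1,1) for y in (y1,y2)]]
E
python3 - <<'E'
from ov import *
W0=dict(np.load("pics/w0.npz"));W1=dict(np.load("pics/w1.npz"))
o=np.zeros((600,800,3),np.uint8)
for a,y in((ov(W0,pan(52.4,-40.8),125,165,265,100,3),0),(ov(W1,G,190,150,83,50,6),300)): o[y:y+a.shape[0],:a.shape[1]]=a
cv2.imwrite("pics/ov.png",o)
E
```

```text
(no output)
```

View pics/ov.png

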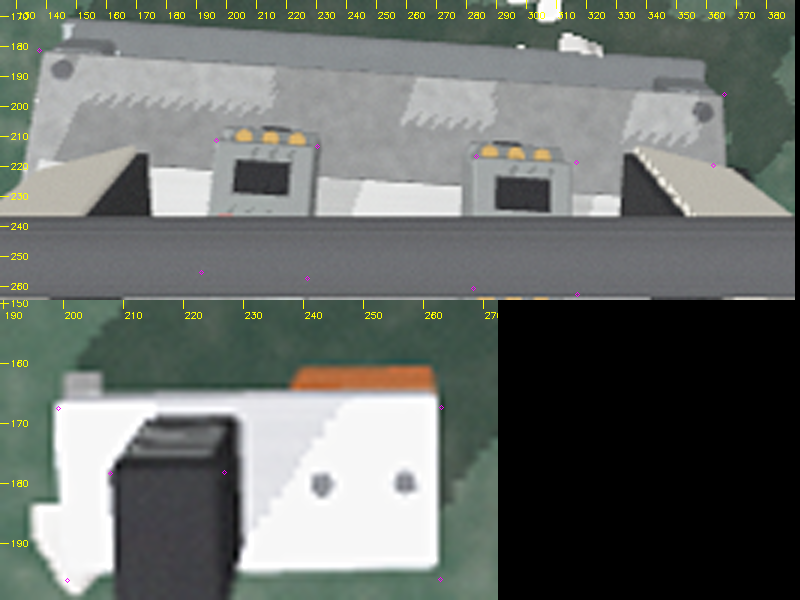

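The overlays fit within 1–2 px. The gauge is about 1.5 mm nearer in x and its yaw is about 0.112. Descending to grasp it.

```bash
echo '[92,-10,-39,60,-0.008,92,-10,-39,60,-0.008]' > rows.txt && python3 shift.py rows.txt >/dev/null; echo '[92,0,0,50,0,92,0,0,100,0,92,0,0,110,0,92,0,0,110,0]' > rows.txt && python3 shift.py rows.txt|tail -4;python3 rel.py 516.5 -371.3 72 .112
```

```text
tcp_rot: [-3.141, 0.001, -3.029]
contact_force: [0.6, -0.5, 0.8]
grip_width: 91.7
finger_force: 0.0
t 3.075 grasp [ 517.1 -372.3   77.3] yaw 0.1131 F [ 0.6 -0.5  0.8] q [-0.74  0.71  1.4   0.    1.04 -2.43]
shift [0.5 1.  5.3] turn 0.001
```

```bash
echo '[92,0,1,5,0,10,0,1,5,0,10,0,1,5,0,10,0,1,5,0,10,0,1,5,0]' > rows.txt && python3 shift.py rows.txt |tail -2; echo '[10,0,0,0,0,10,0,0,0,0,10,0,0,0,0]' > rows.txt && python3 shift.py rows.txt|tail -4; python3 rel.py 516.5 -371.3 72 .112
```

```text
grip_width: 56.3
finger_force: 0.0
tcp_rot: [3.141, 0.0, -3.029]
contact_force: [0.3, -0.4, -0.3]
grip_width: 26.4
finger_force: 0.0
t 4.075 grasp [ 516.3 -371.8   70.7] yaw 0.1122 F [ 0.3 -0.4 -0.3] q [-0.74  0.71  1.4   0.    1.03 -2.43]
shift [-0.2  0.4 -1.3] turn 0.0
```

```bash
echo '[10,0,0,0,0,10,0,0,0,0,10,0,0,0,0]' > rows.txt && python3 shift.py rows.txt|tail -3; echo '[10,0,0,-60,0,10,0,0,-120,0,10,0,0,-150,0,10,0,0,-150,0]' > rows.txt && python3 shift.py rows.txt|tail -3; python3 rel.py 516.5 -371.3 222 .112
```

```text
contact_force: [-0.3, -0.0, 0.8]
grip_width: 20.0
finger_force: 30.0
contact_force: [-0.0, -0.3, -3.0]
grip_width: 19.7
finger_force: 30.0
t 4.95 grasp [ 517.1 -372.5  223.1] yaw 0.1123 F [-0.  -0.3 -3. ] q [-0.74  0.56  1.23  0.    1.35 -2.43]
shift [0.5 1.2 1.1] turn 0.0
```

```bash
python3 rel.py 463.1 30.1 222 .038
```

```text
t 4.95 grasp [ 517.1 -372.5  223.1] yaw 0.1123 F [-0.  -0.3 -3. ] q [-0.74  0.56  1.23  0.    1.35 -2.43]
shift [  8.6 406.1  -0.6] turn 0.074
```

```bash
echo '[10,8,60,0,0.074,10,8,120,0,0.074,10,8,180,0,0.074,10,8,240,0,0.074,10,8,300,0,0.074]' > rows.txt && python3 shift.py rows.txt >/dev/null;echo '[10,0,50,0,0,10,0,90,0,0,10,0,98,0,0,10,0,98,0,0]' > rows.txt && python3 shift.py rows.txt |tail -3; python3 rel.py 463.1 30.1 190 .038;
```

```text
contact_force: [0.2, 0.3, -2.4]
grip_width: 20.2
finger_force: 30.0
t 6.075 grasp [470.4  23.5 219.4] yaw 0.0394 F [ 0.2  0.3 -2.4] q [-0.11  0.27  1.71 -0.    1.17 -1.72]
shift [ 7.   6.9 29.4] turn 0.001
```

```bash
echo '[10,7,7,27,0,10,7,7,27,0,10,7,7,27,0]' > rows.txt && python3 shift.py rows.txt >/dev/null; python3 rel.py 463.1 30.1 190 .038; cat > look.py <<'E'
import sys;from ov import *;from plant import bot
n=sys.argv[1];y1,y2=map(float,sys.argv[2:4]);o=np.zeros((600,800,3),np.uint8)
gp,yaw,th=[float(v) for v in sys.argv[4:7]],.038,float(sys.argv[7])
Rg=Rp(0,0,yaw)@Rp(0,-th,0);g=np.array(gp)-Rg@[0,0,71]
G=[g+Rg@p for p in [(18,49.5,40),(18,-27.5,40),(-18,-27.5,40),(-18,49.5,40),(15,-10,88),(-15,-10,88),(-18,49.5,0),(-18,-27.5,0),(18,-27.5,0)]]
S=bot.capture("side");T=bot.capture("top")
a=ov(S,G+pan(y1,y2),250,130,60,100,6);b=ov(T,G+pan(y1,y2),200,140,100,68,4.4)
o[:600,:360]=a;o[:b.shape[0],360:360+b.shape[1]]=b;cv2.imwrite(f"pics/{n}.png",o)
E
python3 look.py l1 52 -41 463.1 30.1 192 0
```

```text
t 6.45 grasp [464.4  29.1 194.2] yaw 0.0371 F [-0.3 -0.4 -2.7] q [-0.1   0.29  1.76 -0.    1.09 -1.71]
shift [1.2 1.  4.1] turn -0.001
```

View pics/l1.png

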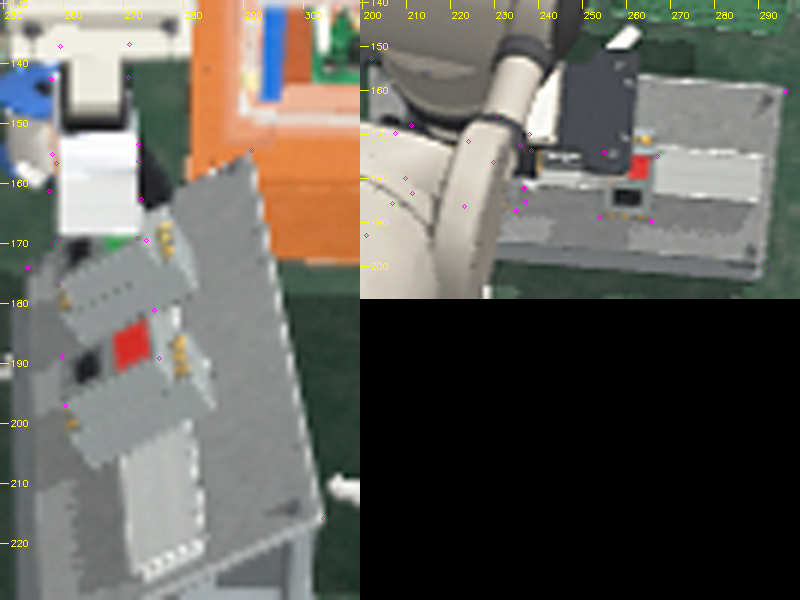

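The gauge hangs over module 1, green label just visible below its dog, and matches the model to about 1 px. Lowering it.

```bash
echo '[10,1,1,15,0,10,1,1,28,0,10,1,1,36,0,10,1,1,36,0]' > rows.txt && python3 shift.py rows.txt |tail -3; python3 rel.py 463.1 30.1 153.3 .038
```

```text
contact_force: [0.4, 0.3, -2.6]
grip_width: 20.1
finger_force: 30.0
t 7.05 grasp [462.6  31.  157.3] yaw 0.0381 F [ 0.4  0.3 -2.6] q [-0.1   0.33  1.81  0.    1.   -1.71]
shift [-0.5 -0.9  4. ] turn 0.0
```

```bash
echo '[10,0,0,4,0,10,3,0,6,0,10,6,0,8,0,10,6,0,8,0]' > rows.txt && python3 shift.py rows.txt |grep -E "force"; echo '[10,3,0,2.5,0,10,6,0,5,0,10,6,0,5,0]' > rows.txt && python3 shift.py rows.txt |grep force; python3 rel.py 445 29.4 138.8 .038
```

```text
contact_force: [-0.6, -3.2, -2.8]
finger_force: 30.0
contact_force: [1.4, -4.3, -3.7]
finger_force: 30.0
t 7.925 grasp [450.4  30.3 144.5] yaw 0.0383 F [ 1.4 -4.3 -3.7] q [-0.1   0.33  1.86 -0.    0.95 -1.71]
shift [ 5.5 -0.7  5.7] turn 0.0
```

```bash
echo '[10,3,0,3,0,10,5.5,0,5.7,0,10,5.5,0,6.5,0,10,5.5,0,6.5,0]' > rows.txt && python3 shift.py rows.txt |grep force;python3 rel.py 445 29.4 138.8 .038; python3 look.py l2 52 -41 445 29.5 138.8 .5236
```

```text
contact_force: [-2.8, -3.6, 21.0]
finger_force: 30.0
t 8.425 grasp [446.6  30.2 140.7] yaw 0.0383 F [-2.8 -3.6 21. ] q [-0.1   0.33  1.88 -0.    0.93 -1.71]
shift [ 1.7 -0.7  1.9] turn 0.0
```

View pics/l2.png

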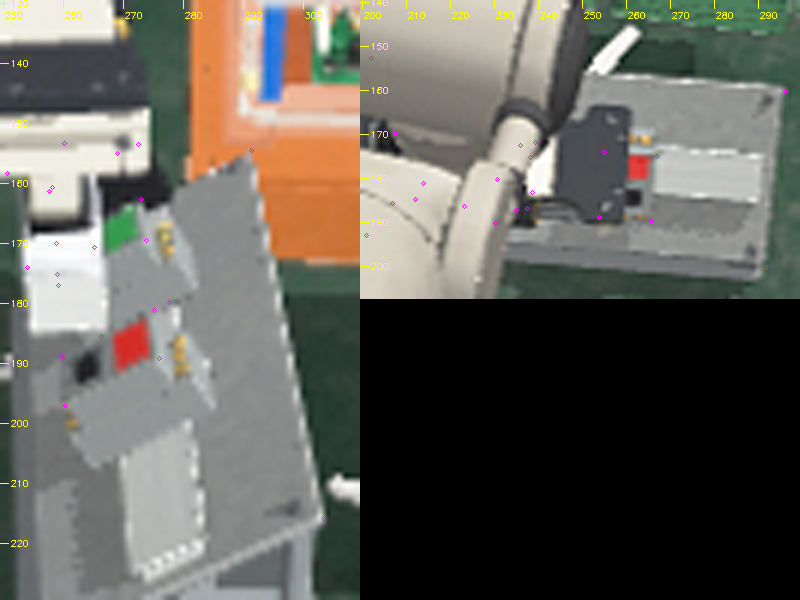

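The gauge tilted only about 5° in the grip, so it won't align passively. It can seat upright instead, with the bar resting on the module's uphill top edge under the handle. The block underside is then about 20 mm above the panel at x ≈ 8 mm, which is inside the window.

```bash
echo '[10,0,0,-10,0,10,-6,0,-22,0,10,-22,0,-22,0,10,-39,0,-22,0,10,-39,0,-22,0]' > rows.txt && python3 shift.py rows.txt |grep force;python3 rel.py 485.5 30.5 155.8 .038
```

```text
contact_force: [1.3, -1.2, -2.8]
finger_force: 30.0
t 9.15 grasp [484.4  32.3 159.9] yaw 0.0384 F [ 1.3 -1.2 -2.8] q [-0.09  0.36  1.76  0.    1.02 -1.7 ]
shift [-1.1 -1.8  4.1] turn 0.0
```

```bash
echo '[10,-1,0,3,0,10,-1,0,4,0,10,-1,0,4,0]' > rows.txt && python3 shift.py rows.txt |grep force;echo '[10,0,0,1.5,0,10,0,0,3,0,10,0,0,3,0]' > rows.txt && python3 shift.py rows.txt |grep force;python3 rel.py 485.5 30.5 155.8 .038
```

```text
contact_force: [-0.6, -3.5, -1.4]
finger_force: 30.0
contact_force: [0.8, -5.4, -1.5]
finger_force: 30.0
t 9.9 grasp [485.4  31.7 153.2] yaw 0.0382 F [ 0.8 -5.4 -1.5] q [-0.09  0.37  1.76 -0.    1.01 -1.7 ]
shift [-0.1 -1.2 -2.6] turn 0.0
```

```bash
echo '[10,0,0,1.5,0,10,0,0,3,0,10,0,0,3,0]' > rows.txt && python3 shift.py rows.txt |grep force;python3 rel.py 485.5 30.5 155.8 .038;python3 - <<'E'
from ov import *;from plant import bot
S=bot.capture("side");W=bot.capture("wrist")
o=np.zeros((600,800,3),np.uint8);o[:540,:360]=tile(S["color"],250,130,60,90,6);o[:430,360:800]=tile(W["color"],130,180,220,215,2)[:430,:440];cv2.imwrite("pics/l3.png",o)
E
```

```text
contact_force: [-7.0, -5.0, 20.4]
finger_force: 30.0
t 10.275 grasp [485.7  31.7 152.6] yaw 0.0384 F [-7.  -5.  20.4] q [-0.09  0.37  1.76 -0.    1.   -1.7 ]
shift [ 0.2 -1.2 -3.2] turn 0.0Traceback (most recent call last):
  File "<stdin>", line 3, in <module>
ValueError: could not broadcast input array from shape (408,440,3) into shape (430,440,3)
```

Seated on the edge with 20 N. I'll ease up 2.5 mm and draw toward the stop.

```bash
echo '[10,0,0,-2.5,0,10,0,5,-2.5,0,10,0,10,-2.5,0,10,0,13,-2.5,0,10,0,13,-2.5,0]' > rows.txt && python3 shift.py rows.txt |grep force;python3 rel.py 485.5 47.9 152.8 .038; echo '[10,0,1,0,0,10,0,2,0,0,10,0,2,0,0]' > rows.txt && python3 shift.py rows.txt |grep force;python3 rel.py 485.5 47.9 152.8 .038
```

```text
contact_force: [0.3, -3.3, 3.3]
finger_force: 30.0
t 11.0 grasp [485.   45.  153.1] yaw 0.0384 F [ 0.3 -3.3  3.3] q [-0.07  0.37  1.76  0.    1.01 -1.67]
shift [-0.7  2.8  0.3] turn 0.0
contact_force: [-0.5, -5.2, 4.0]
finger_force: 30.0
t 11.375 grasp [484.9  46.8 153. ] yaw 0.0381 F [-0.5 -5.2  4. ] q [-0.06  0.37  1.76 -0.    1.01 -1.67]
shift [-0.7  1.1  0.2] turn 0.0
```

```bash
for i in 1 2; do echo '[10,0,1,0,0,10,0,1.5,0,0,10,0,1.5,0,0]' > rows.txt && python3 shift.py rows.txt |grep contact;python3 rel.py | cut -c1-60; done
```

```text
contact_force: [-0.8, -4.5, 4.2]
t 11.75 grasp [484.8  48.3 153. ] yaw 0.0382 F [-0.8 -4.5  4
contact_force: [-0.6, -8.6, 5.5]
t 12.125 grasp [484.8  49.2 153. ] yaw 0.0383 F [-0.6 -8.6
```

```bash
echo '[10,0,1,0,0,10,0,1,0,0,10,0,1,0,0]' > rows.txt && python3 shift.py rows.txt |grep contact;python3 rel.py | cut -c1-60;python3 - <<'E'
from ov import *;from plant import bot
S=bot.capture("side");W=bot.capture("wrist")
o=np.zeros((600,800,3),np.uint8);o[:540,:360]=tile(S["color"],250,130,60,90,6);t=tile(W["color"],130,180,220,204,2);o[:t.shape[0],360:800]=t;cv2.imwrite("pics/l3.png",o)
E
```

```text
contact_force: [-1.2, -11.7, 5.1]
t 12.5 grasp [484.8  49.3 153.1] yaw 0.0384 F [ -1.2 -11.7
```

View pics/l3.png

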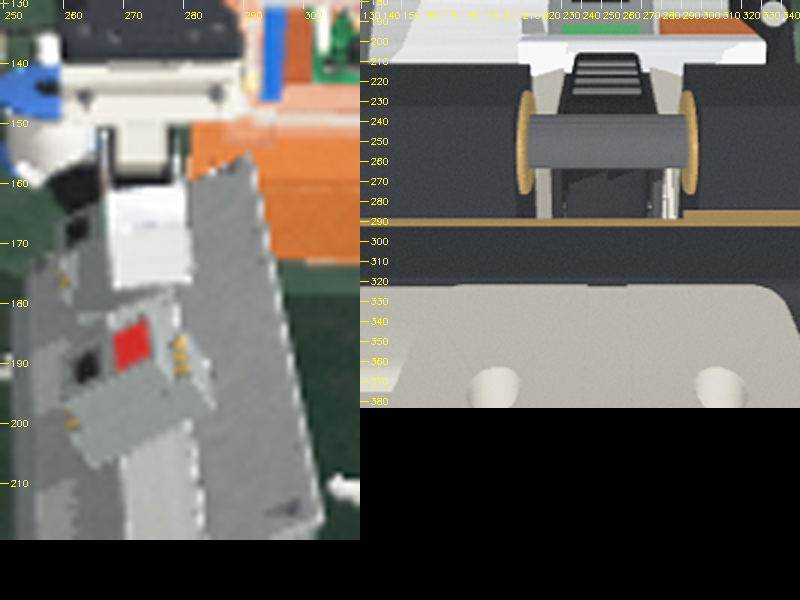

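The gauge is against the stop: 11.7 N and no further motion. Module 1 has been drawn along and step 1 looks met. Backing off slightly, lifting, and moving to module 2.

```bash
echo '[10,0,-3,0,0,10,0,-3,0,0,10,0,-3,-10,0,10,0,-3,-30,0,10,0,-3,-50,0]' > rows.txt && python3 shift.py rows.txt |grep contact;python3 rel.py 489 -60.7 200 .038
```

```text
contact_force: [0.4, 0.5, -1.5]
t 13.225 grasp [484.   48.5 203. ] yaw 0.0383 F [ 0.4  0.5 -1.5] q [-0.06  0.31  1.69  0.    1.14 -1.67]
shift [  -0.9 -109.3    2.8] turn 0.0
```

```bash
echo '[10,0,-40,0,0,10,0,-80,0,0,10,0,-105,0,0,10,0,-108,0,0,10,0,-108,0,0]' > rows.txt && python3 shift.py rows.txt |grep contact;python3 rel.py 489 -60.7 165 .038; python3 - <<'E'
from ov import *;from plant import bot
S=bot.capture("side");T=bot.capture("top")
o=np.zeros((600,800,3),np.uint8);o[:480,:330]=tile(S["color"],250,150,55,80,6);t=tile(T["color"],200,145,78,60,6);o[:t.shape[0],332:800]=t;cv2.imwrite("pics/l4.png",o)
E
```

```text
contact_force: [-0.5, 0.6, -2.6]
t 13.85 grasp [488.4 -59.3 202.6] yaw 0.0379 F [-0.5  0.6 -2.6] q [-0.28  0.32  1.68  0.    1.14 -1.89]
shift [-0.5 -1.5 37.6] turn -0.0
```

View pics/l4.png

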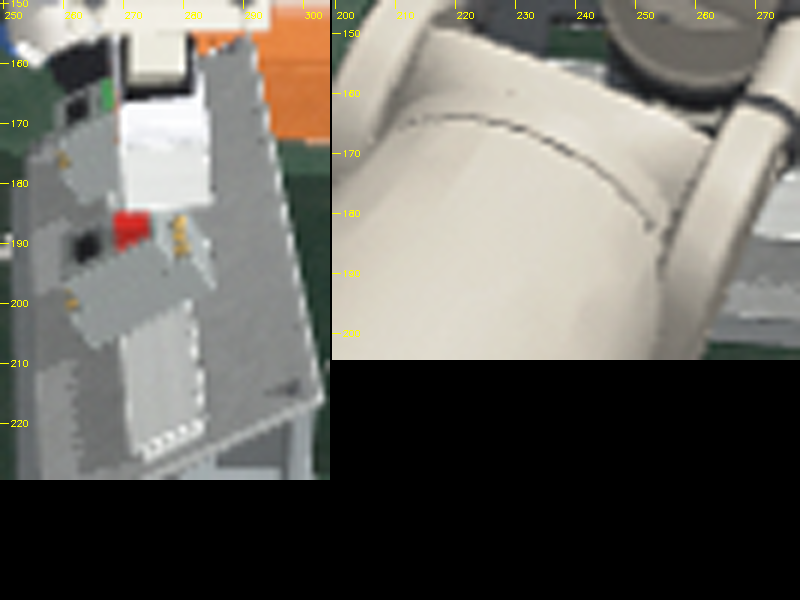

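Module 1's black label moved about 3.5 px (about 16.7 mm), so its gap is about 33 mm. The gauge hangs over module 2, so lowering it.

```bash
echo '[10,-0.5,-1.3,10,0,10,-0.5,-1.3,20,0,10,-0.5,-1.3,30,0,10,-0.5,-1.3,38,0,10,-0.5,-1.3,38,0]' > rows.txt && python3 shift.py rows.txt |grep contact;python3 rel.py 489 -60.7 153 .038; echo '[10,0,0,4,0,10,0,0,8,0,10,0,0,11,0,10,0,0,11,0]' > rows.txt && python3 shift.py rows.txt |grep contact;python3 rel.py 489 -60.7 153 .038
```

```text
contact_force: [-0.9, 0.4, -1.8]
t 14.575 grasp [488.9 -61.2 164. ] yaw 0.0382 F [-0.9  0.4 -1.8] q [-0.28  0.37  1.73  0.    1.04 -1.89]
shift [-0.2  0.4 11. ] turn 0.0
contact_force: [0.8, -3.4, -3.8]
t 15.075 grasp [489.4 -61.6 153.6] yaw 0.0382 F [ 0.8 -3.4 -3.8] q [-0.28  0.38  1.74 -0.    1.01 -1.89]
shift [0.4 0.9 0.6] turn 0.0
```

```bash
echo '[10,0,6,0.7,0,10,0,14,0.7,0,10,0,22,0.7,0,10,0,30,0.7,0,10,0,34,0.7,0]' > rows.txt && python3 shift.py rows.txt |grep contact;echo '[10,0,3,0,0,10,0,4,0,0,10,0,4,0,0]' > rows.txt && python3 shift.py rows.txt |grep contact;python3 rel.py 487.5 -19.7 153 .038
```

```text
contact_force: [0.6, -4.7, -1.3]
contact_force: [-0.4, -5.5, -0.5]
t 16.075 grasp [488.1 -23.8 153.4] yaw 0.0383 F [-0.4 -5.5 -0.5] q [-0.21  0.38  1.76 -0.    1.01 -1.81]
shift [0.4 4.1 0.4] turn 0.0
```

```bash
echo '[10,0,1,0,0,10,0,2,0,0,10,0,2,0,0]' > rows.txt && python3 shift.py rows.txt |grep contact; for i in 1 2 ; do echo '[10,0,0.5,0,0,10,0,1,0,0,10,0,1,0,0]' > rows.txt && python3 shift.py rows.txt |grep contact;python3 rel.py | cut -c1-60; done
```

```text
contact_force: [-1.0, -5.5, 0.1]
contact_force: [0.5, -4.9, 0.6]
t 16.825 grasp [487.9 -20.5 153.3] yaw 0.0382 F [ 0.5 -4.9  
contact_force: [0.5, -8.4, 0.9]
t 17.2 grasp [488.  -20.3 153.3] yaw 0.0383 F [ 0.5 -8.4  0.
```

Contact came at y = -20.3, against a predicted -19.7. Both gaps are set. Backing off, lifting, and carrying the gauge back to its place on the bench.

```bash
echo '[10,0,-2.3,0,0,10,0,-2.3,0,0,10,0,-2.3,-12,0,10,0,-2.3,-35,0,10,0,-2.3,-60,0]' > rows.txt && python3 shift.py rows.txt |grep contact; echo '[10,0,-60,-5,0,10,-10,-120,-5,0,10,-15,-180,-5,0,10,-15,-240,-5,0,10,-15,-300,-5,0]' > rows.txt && python3 shift.py rows.txt |grep contact; echo '[10,0,-25,0,0,10,0,-45,0,0,10,0,-45,0,0]' > rows.txt && python3 shift.py rows.txt |grep contact;python3 rel.py 517 -372 100 .038
```

```text
contact_force: [0.6, 0.1, -2.3]
contact_force: [1.1, 0.9, -1.8]
contact_force: [0.4, 0.1, -2.7]
t 18.825 grasp [ 515.6 -366.6  217.8] yaw 0.0366 F [ 0.4  0.1 -2.7] q [-0.74  0.56  1.24  0.    1.34 -2.35]
shift [ -1.2  -5.6 117.8] turn -0.001
```

```bash
echo '[10,0,0,50,0,10,0,0,100,0,10,0,0,130,0,10,0,0,138,0,10,0,0,138,0]' > rows.txt && python3 shift.py rows.txt |grep contact; echo '[10,0,0,3,0,10,0,0,6,0,10,0,0,6,0]' > rows.txt && python3 shift.py rows.txt |grep contact;python3 rel.py 517 -366 70 .038
```

```text
contact_force: [-0.1, -0.3, -1.7]
contact_force: [-0.2, -0.6, -2.4]
t 19.825 grasp [ 516.  -365.8   74.3] yaw 0.0381 F [-0.2 -0.6 -2.4] q [-0.74  0.7   1.41  0.    1.03 -2.35]
shift [-1.  -0.2  4.3] turn 0.0
```

```bash
for i in 1 2; do echo '[10,0,0,1.5,0,10,0,0,3,0,10,0,0,3,0]' > rows.txt && python3 shift.py rows.txt |grep contact;python3 rel.py |cut -c1-90; done
```

```text
contact_force: [0.4, 0.2, -1.9]
t 20.2 grasp [ 515.9 -365.8   70.9] yaw 0.0381 F [ 0.4  0.2 -1.9] q [-0.74  0.71  1.41  0.
contact_force: [-2.1, 2.2, 11.9]
t 20.575 grasp [ 516.6 -366.1   70.4] yaw 0.0381 F [-2.1  2.2 11.9] q [-0.74  0.71  1.42
```

```bash
echo '[10,0,0,2,0,10,0,0,2,0,10,0,0,-1.5,0,10,0,0,-3,0,10,0,0,-3,0]' > rows.txt && python3 shift.py rows.txt |grep contact; echo '[35,0,0,0,0,50,0,0,0,0,60,0,0,0,0,60,0,0,0,0,60,0,0,0,0]' > rows.txt && python3 shift.py rows.txt|tail -3;  echo '[60,0,0,0,0,60,0,0,-15,0,60,0,0,-50,0,60,0,0,-100,0,60,0,0,-130,0]' > rows.txt && python3 shift.py rows.txt|tail -3; echo '[60,60,0,0,0,60,100,0,0,0,60,100,0,0,0]' > rows.txt && python3 shift.py rows.txt|tail -3
python3 - <<'E'
from ov import *;from plant import bot
S=bot.capture("side");T=bot.capture("top");np.savez("pics/sf.npz",**S)
o=np.zeros((600,800,3),np.uint8)
for t,x,y in((tile(S["color"],248,155,60,85,6),0,0),(tile(T["color"],198,145,108,60,4),362,0),(tile(S["color"],268,270,44,65,5),362,260),(tile(T["color"],330,160,40,40,5),600,260)): t=t[:600-y,:800-x];o[y:y+t.shape[0],x:x+t.shape[1]]=t
cv2.imwrite("pics/f.png",o)
E
```

```text
contact_force: [-0.8, 0.2, -1.6]
contact_force: [-0.3, -0.7, 0.3]
grip_width: 59.0
finger_force: 0.0
contact_force: [-0.5, -0.0, -0.4]
grip_width: 60.3
finger_force: 0.0
contact_force: [0.1, 0.8, 0.3]
grip_width: 59.9
finger_force: 0.0
```

View pics/f.png

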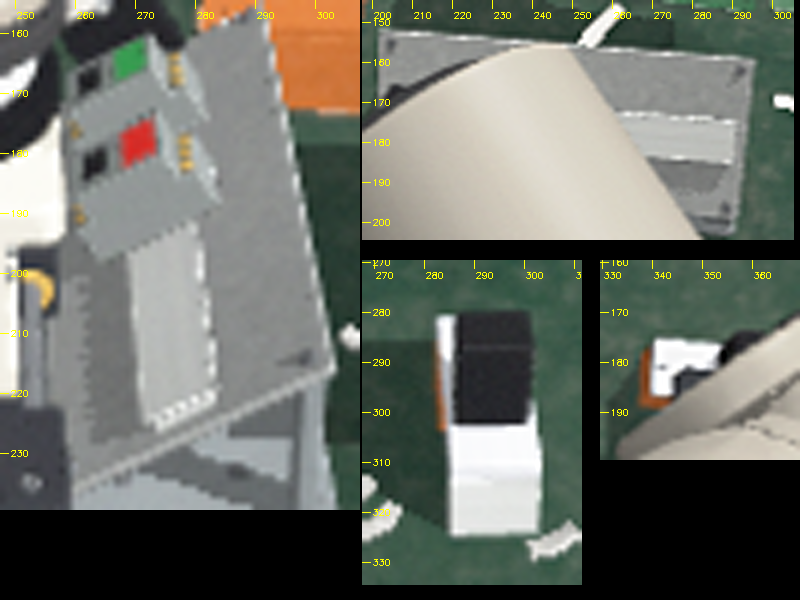

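The gauge stands upright at (495,470), free of the gripper. Next I'll check the gaps by putting the label pixels onto the module-top plane.

```bash
python3 - <<'E'
from ov import *
c=np.load("pics/sf.npz");o=-c["R"].T@c["t"]
ys=[]
for p in((269.2,164.2),(262.5,167.8),(270.5,178.3),(263.3,181.7)):
    d=R.T@c["R"].T@np.linalg.inv(c["K"])@[*p,1];a=R.T@(o-q);X=a+d*(46.5-a[2])/d[2];ys.append(X[1]);print(X.round(1))
m1,m2=np.mean(ys[:2]),np.mean(ys[2:]);print("gaps",120-18-m1,m1-m2-36)
E
```

```text
[11.  72.  46.5]
[-10.8  71.4  46.5]
[10.8  0.4 46.5]
[-11.3   1.6  46.5]
gaps 30.29888141915785 34.747058760859204
```

```bash
python3 -c "
from plant import bot
print(bot.close_job())"
```

```text
the job is handed in; nothing more can be done
None
```

The job is handed in, result not reported: both gaps should be about 33 mm by block contact (30 and 35 mm in a rougher final camera check), and the gauge is released and upright on the bench, clear of the stand.

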